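# Plug in the relay and hold the mould vibrator's dial at its third step

## Robot

A 7-joint arm with a two-finger parallel gripper is mounted at the origin on the work surface. World frame = base frame: x ahead of the robot, y to its left, z up, the work surface at z = 0. Lengths are in mm, angles in rad, forces in N, time in s.
With the tool pointing down it reaches from about 425 to 875 mm from the base axis. Payload 4.7 kg.
Tool frame: the origin (TCP) lies between the finger pads; the fingertips stand 17 mm ahead of it and the grasp point (between the pads) lies 2 mm behind it; z points along the fingers, y is the line along which they close (so a half turn about z gives the same grasp; the last joint's range is limited). The gripper opens to 85 mm and grips with 20 to 120 N. Pads are 22 mm wide; open, the fingers measure 114 mm over their backs; the gripper's body (76 mm by 85 mm) begins 54 mm behind the grasp point. The pads swing forward as they close: fully open they stand 13 mm farther back than shut.
Start: joints at [1.269, 0.321, -0.07, 1.45, 0.023, 1.371, -0.057], TCP at [201.856, -617.881, 248.349] pointing down, gripper open.
Joint ranges: [-2.86, 2.86], [-0.3, 2.09], [-1.38, 1.24], [0.06, 2.45], [-1.56, 4.7], [0.09, 2.05], [-2.69, 2.69]. Speed limits (rad/s): [2.57, 2.57, 3.14, 3.14, 3.14, 3.14, 3.14].

## Interface

Orientations are given as a rotation vector (axis times angle).
In Python, from rig import robot gives the robot as it stands.
- The arm moves only by the tool step_arm, never from a script. Its argument "commands" is a list of rows, each an object of numbers: "tx", "ty", "tz": the shift along the tool's x, y, z in units of 40 mm (1.0 is 40 mm); "spin": the turn about the tool's z in units of 8 degrees (1.0 is 8 degrees). A call has exactly 10 rows; each row shifts and turns the commanded pose from where the row before left it, along the tool's axes as they then stand; what a row does not reach is not made up. A row lasts 1/10 s, in which the tool goes at most 50 mm and 8.59 degrees, less where a joint would pass 70% of its speed; a pose out of reach is approached as far as the arm can. A call is refused whole if a number of a shift passes 1 or a number of a turn 1, either way. A call with a gripper value outside its range is refused whole. "fingers" is the gripper's target within -1 to 1 (shut at 1, half-way at 0, fully open at -1), set as the call begins (left out, the last holds). The fingers move at their own pace and stop on an object; the grip force is fixed at half the most. Time passes only in rows, so rows that do not move let the fingers close, or fill a call up. It gives the time, the measured TCP pose, the force, the opening and the grip force at its end, in the units of the state.
- robot.state(): the state, without advancing time (a new reading comes with each control period).
- robot.camera(name): name is "scene" or "top" or "wrist"; returns (picture, depth): 480x640x3 uint8, blue, green, red; 480x640 float32, mm along the optical axis (not along the pixel's ray), 0 where there is no reading.
- robot.calibration(name): a dict with "camera_matrix" (3x3 intrinsics, pixels), "dist_coeffs" ([k1, k2, p1, p2, k3] as OpenCV has them; the pictures are not rectified), "T" (4x4, takes a point from camera to world coordinates); the wrist camera has in their place "mount" (4x4, takes a point from camera to tool coordinates, whose origin is the TCP and whose axes are the flange's). Camera axes: x right, y up, looking along -z (the intrinsics and any distortion apply to the point x, -y, -z); pixel columns grow to the right and rows downward; lengths in mm; the calibration is good to about 2 mm. A picture is of the moment at which its call begins: read the wrist's pose just before it. calibration takes no time and is no camera call.
- robot.sign_off(): hands the job in; it is judged then, once.
Trained networks look in the newest picture that a camera, given by its name, has taken for a name from the list of things; names that differ only in an ending like _2 or _b are one class to them, and where a whole thing is asked for, a point or a joint stands for the part that bears it (a point fixed in the world has none). Each returns a list of dicts, best first, with "p" (0 to 1); they miss things now and then, are a little off and sometimes report something else, mostly with a low value. They report only what shows in the picture. A call takes as long as a camera call. They do not tell look-alikes from the thing itself.
- robot.masks_of(camera, thing): "pixels" (480x640 bool, what is visible of it) and "pixel" ([column, row] in pixels, amid what is visible of it).
- robot.spot_point(camera, thing): "pixel" ([column, row] in pixels: a listed point, or the origin of a listed thing).
The state is a dict: "time_s": time; "joint_positions": joint angles; "joint_vel": joint speeds; "effort": joint torques, N m; "eef_pos": TCP position; "tool_rot": TCP orientation; "contact_force": force on the tool from outside, world axes, zero at the start; "ft_torque": the same for the moment, N m; "gripper_width": finger opening in mm; "finger_force": force on a finger pad.
Only numpy, scipy, OpenCV 4.12 (cv2) and the standard library are available. Lean on these libraries where they do the work, as an engineer would, in place of code of your own. Each camera call takes 0.05 s, during which the arm holds its last target. There are 200 camera calls.

## Task

Get the chocolate-mould vibrator going: push the relay with the oblong foot fully home into the socket on the control box's lid and let go of it, then turn the spring-return dial beside it clockwise past its first two clicks to the third (last) one and hold it there against its spring. The program finishes while still holding the dial at the third click, with the relay still home; leave the round module and the jar where they stand.

Things in the scene. Friction and masses are not known exactly. Their poses are not given: they have to be found in the camera images.
- control_box: Grey control box fixed to the worktop, 150 (x) x 260 (y) x 70 mm high, place and yaw vary. Origin at the centre of its underside, z up; its lid is flat at 70 mm. The socket is on the lid at +65 mm along its y, the dial at -65 mm along its y.
- socket (a point): Centre of the mouth of the oblong socket hole, level with the lid (70 mm up). Same axes as the control box. The hole is 32 mm along x, 24 mm along y, 22 mm deep, sharp-edged, with a thin dark bezel drawn round it. The two ways round (half a turn) are both right for the relay.
- relay: Loose plug-in relay, 60 to 130 g, upright on its foot on the worktop. Foot: black block 30 (x) x 22 (y) x 18 mm high, lowest 6 mm tapering to 25 x 17. Above it the grey housing, 42 (x) x 32 (y) mm, 18 to 64 mm up, pale patch on top. Origin: centre of the foot's underside, z up. Home: the housing's shoulder rests on the lid, origin 18 mm below the socket mouth.
- dial_grip (a point): On the dial's upright axis in its bar handle, 36 mm above the lid (106 above the worktop); turns with it, x along the bar to the pointer end (white line on top). Black disc 80 mm across, 12 thick, on the lid; on it a bar 14 mm thick, 80 long (45 from the axis on the pointer side, 35 on the other), from 12 to 48 mm above the lid. At rest the bar lies along the control box's x, pointer to +x.
- dial (a joint): Dial angle in rad, clockwise seen from above: 0 at rest, clicks at 0.42, 0.84, 1.26, hard stop at 1.34. White marks on the lid: rest (short) and the three clicks. A spring drives it back to 0 from everywhere (0.1 N m at rest, 0.35 N m at the third click; the clicks add or take up to 0.08 N m): no click holds it by itself.
- round_module: Bystander: loose plug-in module with a round foot (32 mm across, 18 mm high) and a round grey housing (42 mm across, up to 62 mm high), standing upright; it does not fit the socket. Origin at the centre of its underside.
- jar: Bystander: closed glass jar with a paper label, 68 mm across, 85 mm high. Origin at the centre of its underside.
Mind the look-alikes: they are no part of the job. What is shaped like the relay but pink or turquoise is not meant.

How it is judged:
By the outcome, as a careful person would: the job done as asked, in the order asked, and still so for the second after the job is handed in, while the arm keeps its last pose, push and grip.
It also fails if it takes over 64 s, if anything falls off the work surface, if the arm or the gripper's body presses on something with over 40 N, if the wrist force passes 120 N, or if a joint passes its speed limit or range.

## Working session

There is one attempt and no reset: what is moved stays moved. The work goes in short steps, Python scripts to look and compute and a tool call to move; the robot and the scene stay as the last step left them, time stands still between calls to the robot, and variables do not carry over. Pictures are saved under pics/ and viewed, at most 10 in all, crops included, and the job is handed in when it is done.

Besides the shell and the picture viewer there is one more tool, called as name(argument=value, ...) on one line, values as JSON. step_arm: Moves the arm, as the interface text tells. Its arguments: {"type":"object","properties":{"commands":{"type":"array"},"fingers":{"type":"number"}},"required":["commands"]}

```bash
mkdir -p pics; cat > h.py <<'E'
import numpy as np, cv2
from scipy.spatial.transform import Rotation as R
from rig import robot
def T_of(cam, st=None):
    c=robot.calibration(cam)
    if 'T' in c: return c,np.array(c['T'])
    st=st or robot.state()
    T=np.eye(4);T[:3,:3]=R.from_rotvec(st['tool_rot']).as_matrix();T[:3,3]=st['eef_pos']
    return c,T@np.array(c['mount'])
def rays(cam,px,st=None):
    c,T=T_of(cam,st)
    u=cv2.undistortPoints(np.array(px,float).reshape(-1,1,2),np.array(c['camera_matrix']),np.array(c['dist_coeffs'],float))[:,0]
    d=np.c_[u[:,0],-u[:,1],-np.ones(len(u))]@T[:3,:3].T
    return T[:3,3],d
def at_z(cam,px,z,st=None):
    o,d=rays(cam,px,st); return o+d*((z-o[2])/d[:,2])[:,None]
def cloud(cam,px,depth,st=None):
    o,d=rays(cam,px,st); px=np.array(px,int).reshape(-1,2)
    return o+d*depth[px[:,1],px[:,0]][:,None]
E
python3 - <<'E'
from h import *
st=robot.state();print(st)
a,da=robot.camera('scene');b,db=robot.camera('top')
cv2.imwrite('pics/scene.png',a);cv2.imwrite('pics/top.png',b)
np.save('dtop.npy',db)
for n in ['relay','socket','dial_grip','round_module','jar','control_box']:
    for r in robot.spot_point('top',n): print(n,round(r['p'],2),r['pixel'],at_z('top',[r['pixel']],{'socket':70,'dial_grip':106}.get(n,0)).round(1))
E
```

```text
{'time_s': 0.0, 'joint_positions': array([ 1.26910876,  0.32181732, -0.07009496,  1.451692  ,  0.02262063,
        1.37079117, -0.05693862]), 'joint_vel': array([-1.70209489e-04,  3.54558179e-04, -1.10181022e-03, -7.93446848e-04,
       -1.21637194e-03,  6.33748497e-05,  1.55753269e-03]), 'effort': array([ 1.04157469e-03, -4.93581176e+01, -3.82033736e-01, -3.14329255e+01,
        1.27744387e-02,  1.15396577e-02, -1.08317131e-06]), 'eef_pos': array([ 201.66278172, -617.38821359,  247.21870526]), 'tool_rot': array([-3.10066005e+00, -4.93694157e-01,  6.53318794e-04]), 'contact_force': array([-0.07648795,  0.05679887,  0.09168173]), 'ft_torque': array([-0.01214726,  0.01628592, -0.02354765]), 'finger_force': 0.0, 'gripper_width': 85.50780727637616}
relay 0.96 [470.9, 285.4] [[ 427.4 -313.1    0. ]]
relay 0.91 [477.4, 336.5] [[ 326.8 -323.4    0. ]]
relay 0.85 [469.5, 239.9] [[ 518.9 -312.9    0. ]]
socket 0.92 [304.5, 210.4] [[562.   19.3  70. ]]
dial_grip 0.78 [374.3, 198.7] [[ 578.  -106.8  106. ]]
jar 0.6 [156.9, 202.6] [[588.5 315.9   0. ]]
control_box 0.66 [331.9, 217.8] [[560.9 -35.3   0. ]]
control_box 0.59 [469.8, 284.5] [[ 429.2 -310.9    0. ]]
```

View pics/top.png

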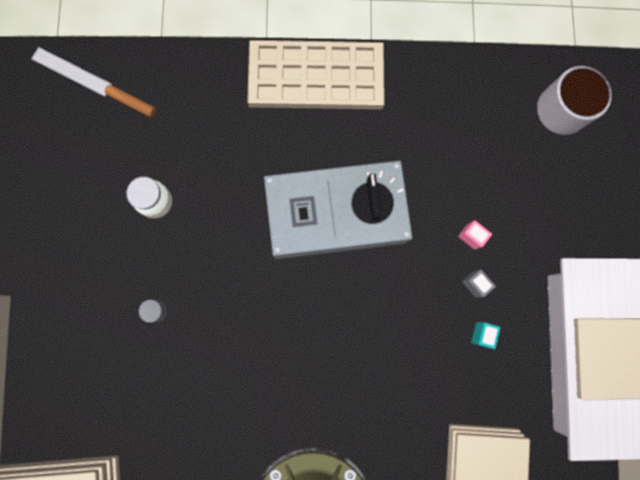

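View pics/scene.png

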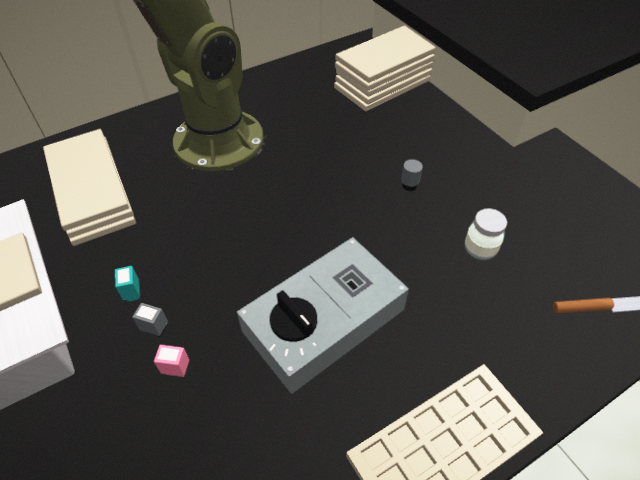

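The top view shows the grey relay at about (480,284), pink at (475,235) and turquoise at (487,335) as look-alikes, the box with its socket at (303,211) and dial at (372,203). The scene view agrees. The grey one at world (427,-313) is the target.

step_arm(commands=[{"tx": 0.75,"ty": -0.55},{"tx": 0.75,"ty": -0.55},{"tx": 0.75,"ty": -0.55},{"tx": 0.75,"ty": -0.55},{"tx": 0.75,"ty": -0.55},{"tx": 0.75,"ty": -0.55},{"tx": 0.75,"ty": -0.55},{"tx": 0.75,"ty": -0.55},{"tx": 0.75,"ty": -0.55},{}])

```text
invalid input
```

```bash
cat >> h.py <<'E'
def tool_axes(st):
    M=R.from_rotvec(st['tool_rot']).as_matrix(); return M
def delta(target,st):  # world delta -> tool units
    return (tool_axes(st).T@(np.array(target)-st['eef_pos'])/40).round(3)
def toprect(cam,pixels,depth,zlo,zhi,st=None):
    ys,xs=np.nonzero(pixels&(depth>0)); P=cloud(cam,np.c_[xs,ys],depth,st)
    k=(P[:,2]>zlo)&(P[:,2]<zhi)
    r=cv2.minAreaRect(P[k][:,:2].astype(np.float32)); return r,np.median(P[k][:,2]),k.sum(),P
E
python3 - <<'E'
from h import *
st=robot.state();print(st['eef_pos'],st['tool_rot'],np.degrees(np.arctan2(*tool_axes(st)[[1,0],0])))
a,d=robot.camera('wrist');cv2.imwrite('pics/w1.png',a)
for r in robot.masks_of('wrist','relay'):
    rr=toprect('wrist',r['pixels'],d,57,72,st);print(r['p'],r['pixel'],rr[:3])
for r in robot.spot_point('wrist','relay'): print(r,at_z('wrist',[r['pixel']],0,st))
E
```

```text
[ 201.83115436 -617.81438601  248.17364901] [-3.10228629e+00 -4.94032408e-01  2.10056993e-04] 18.096505496788794
0.57 [65.3, 3.9] (((310.2349853515625, -334.6522521972656), (0.0, 0.0), 0.0), np.float64(57.98947333373911), np.int64(1))
```

View pics/w1.png

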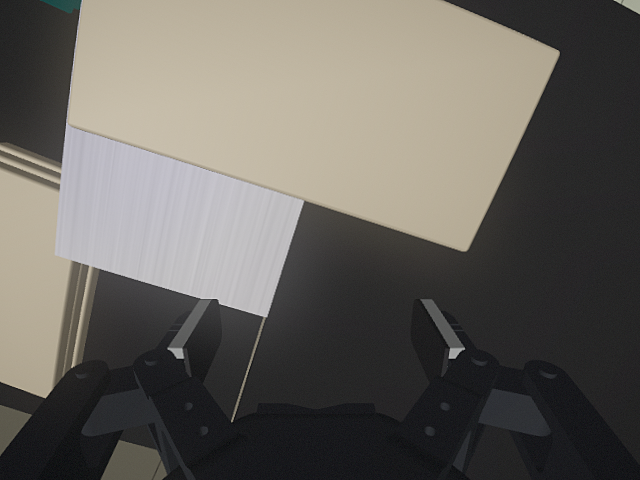

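The move was refused, probably because every row must have all four keys. The wrist picture shows the stack of sheets with a board under the path, so I'll check its height from the stored top depth before moving.

```bash
python3 - <<'E'
from h import *
db=np.load('dtop.npy');ys,xs=np.mgrid[0:480:4,0:640:4];px=np.c_[xs.ravel(),ys.ravel()]
P=cloud('top',px,db)
k=(px[:,0]>545)&(px[:,1]>255)&(px[:,1]<465);print(P[k].max(0),P[k].min(0),np.percentile(P[k][:,2],[10,50,90]))
E
```

```text
[ 488.86272933   13.57164164 1012.7589509 ] [  77.94943666 -659.71102901   -4.39633731] [  1.84971911 142.86603742 162.1776117 ]
```

step_arm(commands=[{"tx": 0,"ty": 0,"tz": -0.5,"spin": 0},{"tx": 0,"ty": 0,"tz": -0.5,"spin": 0},{"tx": 0,"ty": 0,"tz": 0,"spin": 0},{"tx": 0,"ty": 0,"tz": 0,"spin": 0},{"tx": 0,"ty": 0,"tz": 0,"spin": 0},{"tx": 0,"ty": 0,"tz": 0,"spin": 0},{"tx": 0,"ty": 0,"tz": 0,"spin": 0},{"tx": 0,"ty": 0,"tz": 0,"spin": 0},{"tx": 0,"ty": 0,"tz": 0,"spin": 0},{"tx": 0,"ty": 0,"tz": 0,"spin": 0}], fingers=-1)

```text
time_s: 1.55
eef_pos: [201.9, -617.9, 288.3]
tool_rot: [3.102, 0.494, -0.0]
contact_force: [1.2, 0.1, 0.4]
gripper_width: 85.3
finger_force: 0.0
```

Calls need every key. The stack is 162 mm high and the fingertips now clear it.

step_arm(commands=[{"tx": 0.75,"ty": -0.55,"tz": 0,"spin": 0},{"tx": 0.75,"ty": -0.55,"tz": 0,"spin": 0},{"tx": 0.75,"ty": -0.55,"tz": 0,"spin": 0},{"tx": 0.75,"ty": -0.55,"tz": 0,"spin": 0},{"tx": 0.75,"ty": -0.55,"tz": 0,"spin": 0},{"tx": 0.75,"ty": -0.55,"tz": 0,"spin": 0},{"tx": 0.75,"ty": -0.55,"tz": 0,"spin": 0},{"tx": 0.75,"ty": -0.55,"tz": 0,"spin": 0},{"tx": 0.75,"ty": -0.55,"tz": 0,"spin": 0},{"tx": 0,"ty": 0,"tz": 0,"spin": 0}])

```text
time_s: 2.55
eef_pos: [401.2, -340.2, 288.9]
tool_rot: [-3.099, -0.509, -0.004]
contact_force: [0.5, -0.1, 0.2]
gripper_width: 85.6
finger_force: 0.0
```

```bash
python3 - <<'E'
from h import *
st=robot.state();print(st['eef_pos'],np.degrees(np.arctan2(*tool_axes(st)[[1,0],0])))
a,d=robot.camera('wrist');cv2.imwrite('pics/w2.png',a)
for r in robot.masks_of('wrist','relay'):
    try:
        rr=toprect('wrist',r['pixels'],d,57,72,st);print(r['p'],r['pixel'],rr[:3],a[r['pixels']].mean(0))
    except Exception as e: print(e)
for r in robot.spot_point('wrist','relay'): print(r,at_z('wrist',[r['pixel']],0,st))
E
```

```text
[ 401.19043825 -340.16329059  288.93800679] 18.65612301783349
0.92 [301.0, 170.6] (((430.5245666503906, -312.41754150390625), (41.30366516113281, 32.31572341918945), 41.14353561401367), np.float64(64.1814353943949), np.int64(1213)) [164.47348194 164.64335127 165.46195234]
0.63 [287.1, 250.4] (((334.4801025390625, -323.29510498046875), (32.1340217590332, 42.12641143798828), 74.8014907836914), np.float64(63.983022832627256), np.int64(1008)) [159.7997076  163.28654971  86.77923977]
0.57 [324.4, 80.0] (((524.4440307617188, -308.2934875488281), (42.5096435546875, 32.655059814453125), 51.30299377441406), np.float64(64.13659038024673), np.int64(1550)) [180.42604596 167.31054803 214.02239246]
{'pixel': [300.9, 166.9], 'p': 0.92} [[ 429.01722043 -310.70940689    0.        ]]
{'pixel': [325.4, 86.8], 'p': 0.91} [[ 525.05093609 -309.3445552     0.        ]]
{'pixel': [289.5, 239.4], 'p': 0.71} [[ 335.05874005 -325.24438241    0.        ]]
```

View pics/w2.png

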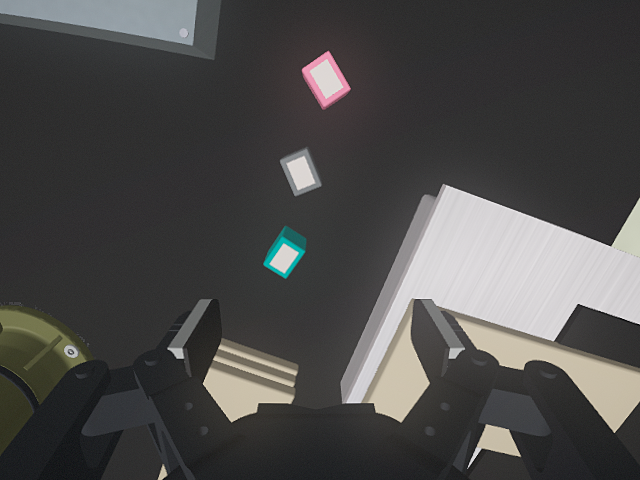

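The relay stands at (430.5,-312.4), pixel (301,170), with its long axis at 41°. I'll go above it, align and descend partway.

step_arm(commands=[{"tx": 0.46,"ty": -0.21,"tz": 0,"spin": 0},{"tx": 0.46,"ty": -0.21,"tz": 0,"spin": 0},{"tx": 0,"ty": 0,"tz": 0,"spin": -0.94},{"tx": 0,"ty": 0,"tz": 0,"spin": -0.94},{"tx": 0,"ty": 0,"tz": 0,"spin": -0.94},{"tx": 0,"ty": 0,"tz": 0.85,"spin": 0},{"tx": 0,"ty": 0,"tz": 0.85,"spin": 0},{"tx": 0,"ty": 0,"tz": 0.85,"spin": 0},{"tx": 0,"ty": 0,"tz": 0.85,"spin": 0},{"tx": 0,"ty": 0,"tz": 0,"spin": 0}])

```text
time_s: 3.7
eef_pos: [422.7, -318.1, 147.6]
tool_rot: [-2.94, -1.084, 0.008]
contact_force: [-1.2, -0.1, -0.1]
gripper_width: 85.2
finger_force: 0.0
```

```bash
cat > look.py <<'E'
from h import *
st=robot.state();print(st['eef_pos'],np.degrees(np.arctan2(*tool_axes(st)[[1,0],0])))
a,d=robot.camera('wrist')
for r in robot.masks_of('wrist','relay'):
    try:
        rr=toprect('wrist',r['pixels'],d,57,72,st);print(r['p'],r['pixel'],rr[:3])
        print('delta',delta([*rr[0][0],42],st))
    except Exception as e: print(e)
E
python3 look.py
```

```text
[ 422.67994051 -318.10071913  147.55782067] 40.48249273296089
0.9 [257.3, 326.3] (((334.0763244628906, -323.6548767089844), (32.2723274230957, 42.01498031616211), 74.23514556884766), np.float64(64.09023859689776), np.int64(2111))
delta [-1.769 -1.308  2.655]
0.89 [410.4, 121.2] (((524.5380859375, -308.0773010253906), (42.26895523071289, 32.58785629272461), 51.70895767211914), np.float64(64.12884352779385), np.int64(3876))
delta [2.106 1.487 2.62 ]
0.76 [320.1, 230.6] (((430.8843994140625, -312.2345886230469), (41.93843078613281, 32.0358772277832), 39.94977951049805), np.float64(64.08111363063793), np.int64(2862))
delta [0.257 0.046 2.638]
```

step_arm(commands=[{"tx": 0.13,"ty": 0.02,"tz": 0,"spin": 0.05},{"tx": 0.13,"ty": 0.02,"tz": 0,"spin": 0},{"tx": 0,"ty": 0,"tz": 0.4,"spin": 0},{"tx": 0,"ty": 0,"tz": 0.45,"spin": 0},{"tx": 0,"ty": 0,"tz": 0.45,"spin": 0},{"tx": 0,"ty": 0,"tz": 0.45,"spin": 0},{"tx": 0,"ty": 0,"tz": 0.45,"spin": 0},{"tx": 0,"ty": 0,"tz": 0.4,"spin": 0},{"tx": 0,"ty": 0,"tz": 0,"spin": 0},{"tx": 0,"ty": 0,"tz": 0,"spin": 0}])

```text
time_s: 4.8
eef_pos: [436.8, -313.1, 49.4]
tool_rot: [2.948, 1.081, 0.001]
contact_force: [0.2, 0.9, 0.0]
gripper_width: 85.5
finger_force: 0.0
```

step_arm(commands=[{"tx": 0,"ty": 0,"tz": 0,"spin": 0},{"tx": 0,"ty": 0,"tz": 0,"spin": 0},{"tx": 0,"ty": 0,"tz": 0,"spin": 0},{"tx": 0,"ty": 0,"tz": 0,"spin": 0},{"tx": 0,"ty": 0,"tz": 0,"spin": 0},{"tx": 0,"ty": 0,"tz": 0,"spin": 0},{"tx": 0,"ty": 0,"tz": 0,"spin": 0},{"tx": 0,"ty": 0,"tz": 0,"spin": 0},{"tx": 0,"ty": 0,"tz": 0,"spin": 0},{"tx": 0,"ty": 0,"tz": 0,"spin": 0}], fingers=0.9)

```text
time_s: 5.8
eef_pos: [436.2, -313.1, 49.0]
tool_rot: [2.949, 1.081, 0.001]
contact_force: [-0.1, 2.0, 5.8]
gripper_width: 31.2
finger_force: 59.7
```

Gripped (width 31 mm, 60 N). Lifting.

step_arm(commands=[{"tx": 0,"ty": 0,"tz": -0.3,"spin": 0},{"tx": 0,"ty": 0,"tz": -0.5,"spin": 0},{"tx": 0,"ty": 0,"tz": -0.6,"spin": 0},{"tx": 0,"ty": 0,"tz": -0.6,"spin": 0},{"tx": 0,"ty": 0,"tz": -0.6,"spin": 0},{"tx": 0,"ty": 0,"tz": -0.6,"spin": 0},{"tx": 0,"ty": 0,"tz": -0.5,"spin": 0},{"tx": 0,"ty": 0,"tz": -0.3,"spin": 0},{"tx": 0,"ty": 0,"tz": 0,"spin": 0},{"tx": 0,"ty": 0,"tz": 0,"spin": 0}])

```text
time_s: 6.8
eef_pos: [435.3, -312.7, 207.6]
tool_rot: [-2.949, -1.081, 0.001]
contact_force: [-0.6, 0.5, -1.2]
gripper_width: 31.1
finger_force: 59.5
```

```bash
cat > hand.py <<'E'
from h import *
st=robot.state();M=tool_axes(st);print(st['eef_pos'],np.degrees(np.arctan2(*M[[1,0],0])),st['gripper_width'])
a,d=robot.camera('wrist');cv2.imwrite('pics/hand%d.png'%int(st['time_s']*100),a)
for r in robot.masks_of('wrist','relay'):
    ys,xs=np.nonzero(r['pixels']&(d>0));P=(cloud('wrist',np.c_[xs,ys],d,st)-st['eef_pos'])@M
    k=(abs(P[:,0])<40)&(abs(P[:,1])<40)&(abs(P[:,2])<70)
    print(r['p'],r['pixel'],k.sum())
    if k.sum()>200:
        z=P[k][:,2];print('z pct',np.percentile(z,[2,10,50,90]))
        t=P[k][abs(z-np.percentile(z,20))<4];print('top rect tool',cv2.minAreaRect(t[:,:2].astype(np.float32)),np.percentile(t,[1,99],axis=0))
E
python3 hand.py; ls pics
```

```text
[ 435.26503012 -312.67497348  207.57664057] 40.248280057103905 31.13605851334614
0.86 [251.7, 294.5] 12
0.77 [314.1, 325.7] 9898
z pct [-16.41081909 -15.90262922 -14.75586918  10.82002187]
top rect tool ((-3.892210006713867, -0.5737838745117188), (43.523155212402344, 31.984039306640625), 0.030133303254842758) [[-23.51925046 -15.64402687 -16.66512376]
 [ 17.21344346  14.67415937 -12.19094214]]
0.58 [382.0, 142.3] 0
hand680.png
scene.png
top.png
w1.png
w2.png
```

step_arm(commands=[{"tx": 0.72,"ty": -0.57,"tz": 0,"spin": 0},{"tx": 0.72,"ty": -0.57,"tz": 0,"spin": 0},{"tx": 0.72,"ty": -0.57,"tz": 0,"spin": 0},{"tx": 0.72,"ty": -0.57,"tz": 0,"spin": 0},{"tx": 0.72,"ty": -0.57,"tz": 0,"spin": 0},{"tx": 0.72,"ty": -0.57,"tz": 0,"spin": 0},{"tx": 0.72,"ty": -0.57,"tz": 0,"spin": 0},{"tx": 0.72,"ty": -0.57,"tz": 0,"spin": 0},{"tx": 0.72,"ty": -0.57,"tz": 0,"spin": 0},{"tx": 0,"ty": 0,"tz": 0,"spin": 0}])

```text
time_s: 7.9
eef_pos: [500.8, 17.8, 207.6]
tool_rot: [-2.942, -1.093, -0.001]
contact_force: [-0.6, 1.4, -1.6]
gripper_width: 31.2
finger_force: 59.7
```

step_arm(commands=[{"tx": 0,"ty": 0,"tz": 0,"spin": 0.8},{"tx": 0,"ty": 0,"tz": 0,"spin": 0.9},{"tx": 0,"ty": 0,"tz": 0,"spin": 0.9},{"tx": 0,"ty": 0,"tz": 0,"spin": 0.9},{"tx": 0,"ty": 0,"tz": 0,"spin": 0.6},{"tx": 0,"ty": 0,"tz": 0,"spin": 0},{"tx": 0,"ty": 0,"tz": 0,"spin": 0},{"tx": 0,"ty": 0,"tz": 0,"spin": 0},{"tx": 0,"ty": 0,"tz": 0,"spin": 0},{"tx": 0,"ty": 0,"tz": 0,"spin": 0}])

```text
time_s: 8.9
eef_pos: [500.9, 11.2, 208.2]
tool_rot: [3.135, 0.205, -0.0]
contact_force: [0.1, -0.1, -1.0]
gripper_width: 31.0
finger_force: 59.5
```

```bash
python3 hand.py; python3 - <<'E'
from h import *
st=robot.state();print(st['time_s'])
a,d=robot.camera('wrist');cv2.imwrite('pics/s1.png',a)
for n,z in (('socket',70),('dial_grip',106)):
  for r in robot.spot_point('wrist',n): print(n,r,at_z('wrist',[r['pixel']],z,st))
E
```

```text
[500.90978234  11.1578648  208.23155379] 7.482226419538301 31.00435170813321
0.96 [624.4, 233.1] 0
0.75 [313.1, 325.4] 10045
z pct [-16.41080477 -15.91676957 -14.75179518  11.08947642]
top rect tool ((-4.330240249633789, -0.4976959228515625), (43.69095230102539, 32.117469787597656), 0.09494443982839584) [[-24.40499646 -15.90582772 -16.65559731]
 [ 16.88804261  14.65296432 -12.25954901]]
0.58 [485.0, 150.6] 0
0.55 [584.0, 394.2] 0
9.0
socket {'pixel': [311.8, 151.1], 'p': 0.65} [[563.15562251  23.04092885  70.        ]]
dial_grip {'pixel': [504.7, 157.3], 'p': 0.64} [[ 579.26294152 -107.43871189  106.        ]]
dial_grip {'pixel': [9.4, 79.9], 'p': 0.35} [[588.15608902 226.8822825  106.        ]]
```

View pics/s1.png

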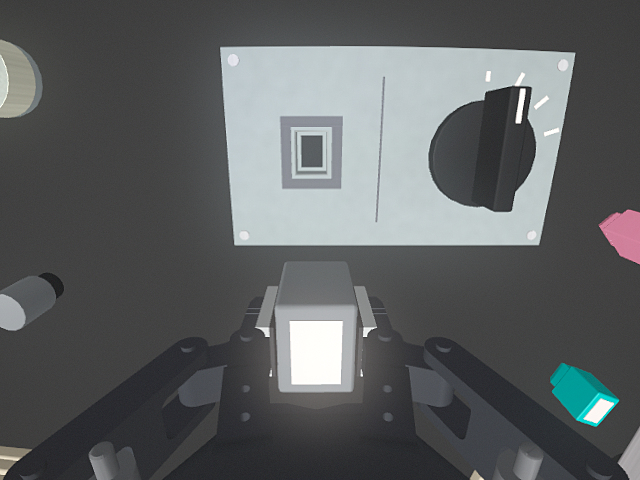

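The wrist view shows the socket at about (312,151), the dial at (485,150), and the relay square in the fingers. I'll zoom on the socket to identify the hole edge.

```bash
python3 - <<'E'
from h import *
a=cv2.imread('pics/s1.png')
cv2.imwrite('pics/s1z.png',cv2.resize(a[100:205,260:365],(735,735)[:2] and (590,590),interpolation=cv2.INTER_CUBIC))
g=cv2.cvtColor(a,cv2.COLOR_BGR2GRAY)
print(g[151,275:350].tolist());print(g[110:195,312].tolist())
# lid edge rect -> yaw
st=robot.state()
m=((g>170)).astype(np.uint8);m[250:]=0;m[:,:200]=0;m[:,590:]=0
c=max(cv2.findContours(m,0,2)[0],key=cv2.contourArea);P=at_z('wrist',c[:,0],70,st)
r=cv2.minAreaRect(P[:,:2].astype(np.float32));print(r,cv2.boxPoints(r))
E
```

```text
[203, 203, 204, 204, 207, 191, 156, 141, 143, 144, 145, 144, 145, 145, 142, 138, 190, 206, 207, 195, 167, 122, 175, 206, 211, 196, 129, 87, 91, 94, 95, 94, 95, 95, 93, 94, 92, 94, 94, 93, 95, 94, 94, 94, 93, 93, 83, 139, 203, 206, 207, 158, 194, 204, 203, 207, 184, 146, 142, 142, 145, 146, 144, 145, 145, 143, 137, 207, 207, 204, 204, 204, 203, 203, 204]
[203, 203, 202, 204, 205, 199, 156, 140, 144, 146, 144, 145, 147, 146, 142, 143, 137, 209, 205, 204, 189, 189, 208, 208, 214, 147, 85, 92, 94, 93, 95, 93, 93, 93, 94, 93, 94, 94, 95, 95, 95, 94, 95, 93, 93, 93, 92, 94, 93, 92, 95, 94, 95, 94, 94, 91, 96, 176, 213, 210, 189, 133, 121, 133, 168, 199, 208, 209, 187, 141, 144, 142, 146, 145, 146, 145, 144, 142, 162, 197, 207, 205, 204, 202, 202]
((570.327880859375, -40.8936767578125), (149.4899444580078, 259.906494140625), 7.377562522888184) [[ 479.51474    78.385956]
 [ 512.8886   -179.3689  ]
 [ 661.141    -160.17331 ]
 [ 627.76715    97.58154 ]]
```

View pics/s1z.png

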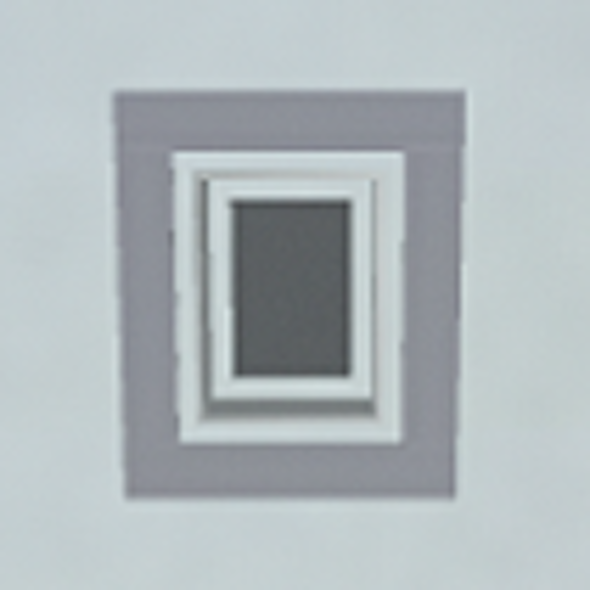

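```bash
cat > sock.py <<'E'
from h import *
import sys
st=robot.state();M=tool_axes(st)
a,d=robot.camera('wrist');np.save('ds.npy',d);cv2.imwrite('pics/sk%d.png'%int(st['time_s']*100),a)
r=robot.spot_point('wrist','socket');px=np.array(r[0]['pixel']);print(r[0],st['eef_pos'])
g=cv2.cvtColor(a,cv2.COLOR_BGR2GRAY);m=((g<172)).astype(np.uint8)
cs,h=cv2.findContours(m,cv2.RETR_CCOMP,cv2.CHAIN_APPROX_NONE)
for i,c in enumerate(cs):
    if np.linalg.norm(c[:,0].mean(0)-px)<25 and len(c)>60:
        P=at_z('wrist',c[:,0],70,st);q=cv2.minAreaRect(P[:,:2].astype(np.float32))
        print(len(c),h[0][i][3]>=0,np.round(q[0],2),np.round(q[1],1),round(q[2],2))
m=((g>170)).astype(np.uint8);m[255:]=0;m[:,:200]=0;m[:,590:]=0
c=max(cv2.findContours(m,0,2)[0],key=cv2.contourArea);q=cv2.minAreaRect(at_z('wrist',c[:,0],70,st)[:,:2].astype(np.float32));print('lid',q)
x,y=px.astype(int);print(d[y,x-30:x+31:3].round(0).tolist())
E
python3 sock.py
```

```text
{'pixel': [307.3, 153.8], 'p': 0.98} [500.92130264  11.22083193 208.28758212]
104 False [563.03  23.32] [24.1 16.4] 7.38
219 False [561.33  23.84] [31.7 24.2] 7.38
262 False [561.64  23.45] [54.4 47. ] 7.38
184 True [561.61  23.43] [40.  32.8] 7.39
lid ((570.3272094726562, -40.94465637207031), (149.47555541992188, 259.9317932128906), 7.377569198608398)
[256.0, 256.0, 255.0, 254.0, 255.0, 257.0, 257.0, 278.0, 276.0, 278.0, 279.0, 278.0, 278.0, 277.0, 278.0, 278.0, 280.0, 256.0, 256.0, 256.0, 256.0]
```

```bash
python3 - <<'E'
from h import *
st=robot.state();M=tool_axes(st)
a=cv2.imread('pics/s1.png');g=cv2.cvtColor(a,cv2.COLOR_BGR2GRAY)
m=(g>200).astype(np.uint8);m[:300]=0;m[:,:283]=0;m[:,347:]=0;m[395:]=0
c=max(cv2.findContours(m,0,1)[0],key=cv2.contourArea);print(cv2.boundingRect(c))
o,dr=rays('wrist',c[:,0],st);o=(o-st['eef_pos'])@M;dr=dr@M
for z in(-14.5,-15.5,-16.5):
    P=o+dr*((z-o[2])/dr[:,2])[:,None];q=cv2.minAreaRect(P[:,:2].astype(np.float32));print(z,q)
print(g[300:400,315].tolist())
c=.001
t=np.radians(7.38);yaw=np.arctan2(M[1,0],M[0,0]);print(np.degrees(yaw),np.degrees(np.arccos(-M[2,2])))
for rx in(-3,-3.5,-4):print(rx,M.T@(np.array([561.6,23.5,0])-[*st['eef_pos'][:2],0])-[rx,-.5,0])
E
```

```text
(289, 321, 54, 64)
-14.5 ((-5.416147232055664, -0.71148681640625), (20.527217864990234, 30.205991744995117), 89.99160766601562)
-15.5 ((-4.648681640625, -0.7100934982299805), (20.342309951782227, 29.93389892578125), 89.99160766601562)
-16.5 ((-3.881216049194336, -0.7086973190307617), (20.157405853271484, 29.661808013916016), 89.99160766601562)
[114, 115, 114, 114, 124, 138, 155, 163, 169, 173, 177, 179, 178, 178, 179, 179, 178, 180, 180, 178, 151, 255, 255, 255, 254, 254, 254, 254, 254, 254, 254, 254, 254, 255, 254, 254, 254, 255, 255, 254, 255, 254, 255, 255, 254, 254, 255, 255, 254, 255, 255, 255, 254, 254, 254, 254, 254, 254, 254, 255, 254, 254, 254, 254, 254, 255, 254, 254, 254, 254, 254, 254, 254, 254, 254, 254, 254, 253, 253, 253, 254, 254, 254, 255, 219, 171, 177, 179, 179, 180, 181, 172, 133, 101, 101, 102, 102, 104, 102, 101]
7.461828029421913 0.006231776428265048
-3 [ 6.47385740e+01 -3.80432129e+00  9.31298323e-04]
-3.5 [ 6.52385740e+01 -3.80432129e+00  9.31298323e-04]
-4 [ 6.57385740e+01 -3.80432129e+00  9.31298323e-04]
```

Socket at (561.6,23.5), yaw 7.38°; the relay centre is at about (-4.0,-0.6) in the tool frame. Moving over and descending to hover with the foot about 10 mm above the lid.

step_arm(commands=[{"tx": 0.4,"ty": -0.03,"tz": 0,"spin": 0.01},{"tx": 0.5,"ty": -0.03,"tz": 0,"spin": 0},{"tx": 0.5,"ty": -0.03,"tz": 0,"spin": 0},{"tx": 0.24,"ty": 0,"tz": 0,"spin": 0},{"tx": 0,"ty": 0,"tz": 0.4,"spin": 0},{"tx": 0,"ty": 0,"tz": 0.5,"spin": 0},{"tx": 0,"ty": 0,"tz": 0.5,"spin": 0},{"tx": 0,"ty": 0,"tz": 0.5,"spin": 0},{"tx": 0,"ty": 0,"tz": 0,"spin": 0},{"tx": 0,"ty": 0,"tz": 0,"spin": 0}])

```text
time_s: 10.25
eef_pos: [564.5, 23.0, 131.8]
tool_rot: [3.135, 0.202, -0.003]
contact_force: [0.3, -0.3, -0.0]
gripper_width: 31.4
finger_force: 59.5
```

```bash
cat > err.py <<'E'
from h import *
st=robot.state();M=tool_axes(st)
yaw=np.degrees(np.arctan2(M[1,0],M[0,0]))
e=M.T@(np.array([561.6,23.5,st['eef_pos'][2]])-st['eef_pos'])-[-4.0,-.6,0]
print(st['time_s'],st['eef_pos'],'err mm',e.round(2),'units',(e/40).round(3),'spin',(yaw-7.38)/8,'foot z',st['eef_pos'][2]-49,'F',st['contact_force'].round(1),'tilt',np.degrees(np.arccos(-M[2,2])))
E
python3 err.py
```

```text
10.25 [564.5372375   23.01461519 131.76349253] err mm [ 1.15 -0.26  0.  ] units [ 0.029 -0.006  0.   ] spin -0.0006846034088845432 foot z 82.76349252804258 F [ 0.3 -0.3 -0. ] tilt 0.09578812454572057
```

Within 1 mm; correct x and lower slowly until the taper is inside.

step_arm(commands=[{"tx": 0.03,"ty": 0,"tz": 0,"spin": 0},{"tx": 0,"ty": 0,"tz": 0.1,"spin": 0},{"tx": 0,"ty": 0,"tz": 0.1,"spin": 0},{"tx": 0,"ty": 0,"tz": 0.1,"spin": 0},{"tx": 0,"ty": 0,"tz": 0.05,"spin": 0},{"tx": 0,"ty": 0,"tz": 0.05,"spin": 0},{"tx": 0,"ty": 0,"tz": 0.02,"spin": 0},{"tx": 0,"ty": 0,"tz": 0.0,"spin": 0},{"tx": 0,"ty": 0,"tz": 0,"spin": 0},{"tx": 0,"ty": 0,"tz": 0,"spin": 0}])

```text
time_s: 11.25
eef_pos: [566.8, 23.4, 115.6]
tool_rot: [3.135, 0.202, 0.0]
contact_force: [-0.4, 0.1, -1.8]
gripper_width: 31.4
finger_force: 59.5
```

```bash
python3 err.py
```

```text
11.25 [566.8155577   23.36988923 115.6198298 ] err mm [-1.16 -0.2  -0.  ] units [-0.029 -0.005 -0.   ] spin -0.00045848640207424296 foot z 66.61982980335375 F [-0.4  0.1 -1.8] tilt 0.015414908481003502
```

step_arm(commands=[{"tx": -0.02,"ty": 0,"tz": 0,"spin": 0},{"tx": 0,"ty": 0,"tz": 0,"spin": 0},{"tx": 0,"ty": 0,"tz": 0.03,"spin": 0},{"tx": 0,"ty": 0,"tz": 0.03,"spin": 0},{"tx": 0,"ty": 0,"tz": 0.03,"spin": 0},{"tx": 0,"ty": 0,"tz": 0.03,"spin": 0},{"tx": 0,"ty": 0,"tz": 0.03,"spin": 0},{"tx": 0,"ty": 0,"tz": 0.0,"spin": 0},{"tx": 0,"ty": 0,"tz": 0,"spin": 0},{"tx": 0,"ty": 0,"tz": 0,"spin": 0}])

```text
time_s: 12.25
eef_pos: [566.0, 23.3, 109.6]
tool_rot: [3.135, 0.202, 0.0]
contact_force: [0.3, -0.0, -0.9]
gripper_width: 30.8
finger_force: 59.5
```

```bash
python3 err.py
```

```text
12.25 [566.00877652  23.26622054 109.55304675] err mm [-0.34 -0.2  -0.  ] units [-0.009 -0.005 -0.   ] spin -0.0010112401541165772 foot z 60.553046747618424 F [ 0.3 -0.  -0.9] tilt 0.009061616970278965
```

step_arm(commands=[{"tx": 0,"ty": 0,"tz": 0.04,"spin": 0},{"tx": 0,"ty": 0,"tz": 0.04,"spin": 0},{"tx": 0,"ty": 0,"tz": 0.04,"spin": 0},{"tx": 0,"ty": 0,"tz": 0.03,"spin": 0},{"tx": 0,"ty": 0,"tz": 0.03,"spin": 0},{"tx": 0,"ty": 0,"tz": 0.02,"spin": 0},{"tx": 0,"ty": 0,"tz": 0.02,"spin": 0},{"tx": 0,"ty": 0,"tz": 0.0,"spin": 0},{"tx": 0,"ty": 0,"tz": 0,"spin": 0},{"tx": 0,"ty": 0,"tz": 0,"spin": 0}])

```text
time_s: 13.25
eef_pos: [566.0, 23.3, 101.0]
tool_rot: [3.135, 0.202, 0.0]
contact_force: [-1.9, -0.3, 3.9]
gripper_width: 31.2
finger_force: 60.0
```

```bash
python3 err.py
```

```text
13.25 [565.97331289  23.25981623 101.02377979] err mm [-0.31 -0.2  -0.  ] units [-0.008 -0.005 -0.   ] spin -0.0010903033394590311 foot z 52.02377979157005 F [-1.9 -0.3  3.9] tilt 0.016461628527086648
```

step_arm(commands=[{"tx": 0,"ty": 0,"tz": 0.02,"spin": 0},{"tx": 0,"ty": 0,"tz": 0.0,"spin": 0},{"tx": 0,"ty": 0,"tz": 0.02,"spin": 0},{"tx": 0,"ty": 0,"tz": 0,"spin": 0},{"tx": 0,"ty": 0,"tz": 0.0,"spin": 0},{"tx": 0,"ty": 0,"tz": 0,"spin": 0},{"tx": 0,"ty": 0,"tz": 0,"spin": 0},{"tx": 0,"ty": 0,"tz": 0.0,"spin": 0},{"tx": 0,"ty": 0,"tz": 0,"spin": 0},{"tx": 0,"ty": 0,"tz": 0,"spin": 0}])

```text
time_s: 14.25
eef_pos: [566.0, 23.3, 100.9]
tool_rot: [3.134, 0.202, -0.0]
contact_force: [-4.9, -1.1, 12.8]
gripper_width: 31.4
finger_force: 61.5
```

```bash
python3 err.py
```

```text
14.25 [565.98904268  23.32286372 100.93234703] err mm [-0.33 -0.14 -0.  ] units [-0.008 -0.003 -0.   ] spin 0.00010622797662374062 foot z 51.93234703319811 F [-4.9 -1.1 12.8] tilt 0.06372589495833554
```

Force rises without motion, so the relay is seated. One slightly firmer push, relieve, then release.

step_arm(commands=[{"tx": 0,"ty": 0,"tz": 0.03,"spin": 0},{"tx": 0,"ty": 0,"tz": 0.02,"spin": 0},{"tx": 0,"ty": 0,"tz": 0.0,"spin": 0},{"tx": 0,"ty": 0,"tz": 0,"spin": 0},{"tx": 0,"ty": 0,"tz": 0.0,"spin": 0},{"tx": 0,"ty": 0,"tz": 0,"spin": 0},{"tx": 0,"ty": 0,"tz": 0,"spin": 0},{"tx": 0,"ty": 0,"tz": -0.03,"spin": 0},{"tx": 0,"ty": 0,"tz": -0.03,"spin": 0},{"tx": 0,"ty": 0,"tz": 0,"spin": 0}])

```text
time_s: 15.25
eef_pos: [566.0, 23.3, 100.9]
tool_rot: [3.134, 0.202, 0.0]
contact_force: [-4.6, 0.1, 10.8]
gripper_width: 31.4
finger_force: 61.2
```

step_arm(commands=[{"tx": 0,"ty": 0,"tz": 0,"spin": 0},{"tx": 0,"ty": 0,"tz": 0,"spin": 0},{"tx": 0,"ty": 0,"tz": 0,"spin": 0},{"tx": 0,"ty": 0,"tz": 0,"spin": 0},{"tx": 0,"ty": 0,"tz": 0,"spin": 0},{"tx": 0,"ty": 0,"tz": 0,"spin": 0},{"tx": 0,"ty": 0,"tz": 0,"spin": 0},{"tx": 0,"ty": 0,"tz": 0,"spin": 0},{"tx": 0,"ty": 0,"tz": -0.2,"spin": 0},{"tx": 0,"ty": 0,"tz": -0.3,"spin": 0}], fingers=-1)

```text
time_s: 16.25
eef_pos: [565.4, 23.3, 119.7]
tool_rot: [-3.135, -0.202, 0.002]
contact_force: [-1.0, 0.1, 0.4]
gripper_width: 85.5
finger_force: 0.0
```

step_arm(commands=[{"tx": 0,"ty": 0,"tz": -0.4,"spin": 0},{"tx": 0,"ty": 0,"tz": -0.6,"spin": 0},{"tx": 0,"ty": 0,"tz": -0.6,"spin": 0},{"tx": 0,"ty": 0,"tz": -0.5,"spin": 0},{"tx": 0,"ty": 0,"tz": 0,"spin": 0},{"tx": -0.5,"ty": 0.5,"tz": 0,"spin": 0},{"tx": -0.5,"ty": 0.8,"tz": 0,"spin": 0},{"tx": 0,"ty": 0.8,"tz": 0,"spin": 0},{"tx": 0,"ty": 0,"tz": 0,"spin": 0},{"tx": 0,"ty": 0,"tz": 0,"spin": 0}])

```text
time_s: 17.25
eef_pos: [536.8, -65.9, 203.5]
tool_rot: [-3.135, -0.199, 0.0]
contact_force: [-0.3, 0.1, 0.7]
gripper_width: 85.2
finger_force: 0.0
```

```bash
cat > chk.py <<'E'
from h import *
st=robot.state();M=tool_axes(st);print(st['eef_pos'],np.degrees(np.arctan2(M[1,0],M[0,0])),st['joint_positions'].round(2))
a,d=robot.camera('wrist');cv2.imwrite('pics/c%d.png'%int(st['time_s']*100),a)
for r in robot.masks_of('wrist','relay'):
    try:
        rr=toprect('wrist',r['pixels'],d,108,125,st);print(r['p'],r['pixel'],rr[:3])
    except Exception: pass
for r in robot.spot_point('wrist','dial_grip'): print('dial',r,at_z('wrist',[r['pixel']],106,st))
g=cv2.cvtColor(a,cv2.COLOR_BGR2GRAY)
ys,xs=np.mgrid[0:480:2,0:640:2];px=np.c_[xs.ravel(),ys.ravel()];P=cloud('wrist',px,d,st)
c=np.array([578.7,-105.3]);rel=P[:,:2]-c
for lo,hi in((113,125),(60,75)):
    k=(P[:,2]>lo)&(P[:,2]<hi)&(np.hypot(*rel.T)<55)
    if k.sum()>20: print('z',lo,np.median(P[k,2]),k.sum(),(cv2.minAreaRect(P[k,:2].astype(np.float32))) if lo>100 else '')
E
python3 chk.py
```

```text
[536.81395407 -65.86284166 203.45097949] 7.254944722627896 [ 0.62  0.16 -0.6   1.77  0.09  1.25 -1.45]
0.85 [195.0, 193.5] (((562.4955444335938, 23.215299606323242), (41.257930755615234, 32.452388763427734), 7.0654215812683105), np.float64(116.17730559275424), np.int64(3181))
0.72 [566.3, 263.3] (((0.0, 0.0), (0.0, 0.0), 0.0), np.float64(nan), np.int64(0))
0.66 [509.2, 434.4] (((0.0, 0.0), (0.0, 0.0), 0.0), np.float64(nan), np.int64(0))
dial {'pixel': [384.1, 194.6], 'p': 0.65} [[ 579.39911132 -106.42251465  106.        ]]
z 113 117.80036622830153 692 ((584.0231323242188, -104.64222717285156), (79.15824890136719, 14.409440040588379), 7.182084560394287)
z 60 69.90867467532394 1550
  return _methods._mean(a, axis=axis, dtype=dtype,
  ret = ret.dtype.type(ret / rcount)
```

The relay's top is at 116.2 mm (52 + 64), so it is home and free. The dial axis is at (579,-105.3) with the bar at 7.3°. Joint 7 would run out turning clockwise from here, so I turn the gripper half a turn first.

step_arm(commands=[{"tx": 0,"ty": 0,"tz": 0,"spin": -0.95},{"tx": 0,"ty": 0,"tz": 0,"spin": -0.95},{"tx": 0,"ty": 0,"tz": 0,"spin": -0.95},{"tx": 0,"ty": 0,"tz": 0,"spin": -0.95},{"tx": 0,"ty": 0,"tz": 0,"spin": -0.95},{"tx": 0,"ty": 0,"tz": 0,"spin": -0.95},{"tx": 0,"ty": 0,"tz": 0,"spin": -0.95},{"tx": 0,"ty": 0,"tz": 0,"spin": -0.95},{"tx": 0,"ty": 0,"tz": 0,"spin": -0.95},{"tx": 0,"ty": 0,"tz": 0,"spin": -0.95}])

```text
time_s: 18.4
eef_pos: [537.1, -63.6, 203.5]
tool_rot: [-2.338, -2.099, -0.0]
contact_force: [0.7, -0.0, 0.6]
gripper_width: 85.3
finger_force: 0.0
```

step_arm(commands=[{"tx": 0,"ty": 0,"tz": 0,"spin": -0.95},{"tx": 0,"ty": 0,"tz": 0,"spin": -0.95},{"tx": 0,"ty": 0,"tz": 0,"spin": -0.95},{"tx": 0,"ty": 0,"tz": 0,"spin": -0.95},{"tx": 0,"ty": 0,"tz": 0,"spin": -0.95},{"tx": 0,"ty": 0,"tz": 0,"spin": -0.95},{"tx": 0,"ty": 0,"tz": 0,"spin": -0.95},{"tx": 0,"ty": 0,"tz": 0,"spin": -0.95},{"tx": 0,"ty": 0,"tz": 0,"spin": -0.95},{"tx": 0,"ty": 0,"tz": 0,"spin": -0.95}])

```text
time_s: 19.4
eef_pos: [537.1, -63.6, 203.5]
tool_rot: [-0.55, -3.093, -0.0]
contact_force: [0.3, -0.5, -0.3]
gripper_width: 85.6
finger_force: 0.0
```

```bash
cat > d.py <<'E'
from h import *
st=robot.state();M=tool_axes(st);yaw=np.degrees(np.arctan2(M[1,0],M[0,0]))
e=M.T@(np.array([578.9,-105.3,108])-st['eef_pos'])
print(st['time_s'],st['eef_pos'],'yaw',yaw,'units',(e/40).round(3),'spin',(((yaw-187.38)+180)%360-180)/8,'j',st['joint_positions'].round(2),'F',st['contact_force'].round(1),st['ft_torque'].round(2),'tilt',np.degrees(np.arccos(-M[2,2])))
E
python3 d.py
```

```text
19.4 [537.14367718 -63.64237358 203.54780853] yaw 159.8287251854771 units [-1.339 -0.618  2.388] spin -3.4439093518153605 j [ 0.85  0.2  -0.86  1.76  0.16  1.25  1.16] F [ 0.3 -0.5 -0.3] [-0.01 -0.02  0.02] tilt 0.015868076123973226
```

step_arm(commands=[{"tx": 0,"ty": 0,"tz": 0,"spin": -0.86},{"tx": 0,"ty": 0,"tz": 0,"spin": -0.86},{"tx": 0,"ty": 0,"tz": 0,"spin": -0.86},{"tx": 0,"ty": 0,"tz": 0,"spin": -0.86},{"tx": -0.3,"ty": -0.39,"tz": 0,"spin": 0},{"tx": -0.3,"ty": -0.39,"tz": 0,"spin": 0},{"tx": -0.3,"ty": -0.39,"tz": 0,"spin": 0},{"tx": 0,"ty": 0,"tz": 0.5,"spin": 0},{"tx": 0,"ty": 0,"tz": 0.5,"spin": 0},{"tx": 0,"ty": 0,"tz": 0,"spin": 0}])

```text
time_s: 20.4
eef_pos: [576.8, -105.9, 160.9]
tool_rot: [0.192, -3.131, -0.003]
contact_force: [-0.2, 0.5, -1.0]
gripper_width: 85.5
finger_force: 0.0
```

```bash
python3 d.py; python3 chk.py 2>/dev/null
```

```text
20.4 [ 576.75457962 -105.9263065   160.86132805] yaw -172.9928611945011 units [-0.061  0.006  1.321] spin -0.046607649312633725 j [ 0.85  0.37 -0.87  1.7   0.3   1.22  1.61] F [-0.2  0.5 -1. ] [0.03 0.05 0.05] tilt 0.298125433704085
[ 576.75457962 -105.9263065   160.86132805] -172.9928611945011 [ 0.85  0.37 -0.87  1.7   0.3   1.22  1.61]
0.8 [45.3, 136.9] (((0.0, 0.0), (0.0, 0.0), 0.0), np.float64(nan), np.int64(0))
0.64 [519.5, 264.3] (((561.6480712890625, 22.73720359802246), (42.80310821533203, 33.458763122558594), 7.107672691345215), np.float64(116.02311577793486), np.int64(4023))
dial {'pixel': [314.0, 271.3], 'p': 0.81} [[ 577.30571029 -106.22203198  106.        ]]
z 113 117.77159001672118 798 ((583.0740356445312, -105.44049072265625), (79.85184478759766, 13.459193229675293), 7.486761569976807)
z 60 69.83180371818722 1887
```

step_arm(commands=[{"tx": -0.045,"ty": 0.0,"tz": 0,"spin": -0.04},{"tx": 0,"ty": 0,"tz": 0.3,"spin": 0},{"tx": 0,"ty": 0,"tz": 0.3,"spin": 0},{"tx": 0,"ty": 0,"tz": 0.3,"spin": 0},{"tx": 0,"ty": 0,"tz": 0.2,"spin": 0},{"tx": 0,"ty": 0,"tz": 0.1,"spin": 0},{"tx": 0,"ty": 0,"tz": 0.1,"spin": 0},{"tx": 0,"ty": 0,"tz": 0,"spin": 0},{"tx": 0,"ty": 0,"tz": 0,"spin": 0},{"tx": 0,"ty": 0,"tz": 0,"spin": 0}])

```text
time_s: 21.55
eef_pos: [580.6, -107.1, 112.0]
tool_rot: [-0.198, 3.135, -0.001]
contact_force: [0.5, -0.2, -0.1]
gripper_width: 85.2
finger_force: 0.0
```

```bash
python3 d.py
```

```text
21.55 [ 580.55085112 -107.12466785  111.98409416] yaw -172.78602039001373 units [0.035 0.05  0.1  ] spin -0.02075254875171595 j [ 0.83  0.43 -0.84  1.74  0.35  1.13  1.58] F [ 0.5 -0.2 -0.1] [ 0.04 -0.   -0.02] tilt 0.05352561708120937
```

step_arm(commands=[{"tx": 0.045,"ty": 0.04,"tz": 0.05,"spin": -0.02},{"tx": 0,"ty": 0,"tz": 0.04,"spin": 0},{"tx": 0,"ty": 0,"tz": 0,"spin": 0},{"tx": 0,"ty": 0,"tz": 0,"spin": 0},{"tx": 0,"ty": 0,"tz": 0,"spin": 0},{"tx": 0,"ty": 0,"tz": 0,"spin": 0},{"tx": 0,"ty": 0,"tz": 0,"spin": 0},{"tx": 0,"ty": 0,"tz": 0,"spin": 0},{"tx": 0,"ty": 0,"tz": 0,"spin": 0},{"tx": 0,"ty": 0,"tz": 0,"spin": 0}], fingers=1)

```text
time_s: 22.55
eef_pos: [578.3, -106.1, 108.1]
tool_rot: [-0.202, 3.135, -0.001]
contact_force: [0.2, -1.6, 2.6]
gripper_width: 12.9
finger_force: 59.7
```

```bash
python3 d.py
```

```text
22.55 [ 578.3163815  -106.09958663  108.13845362] yaw -172.64028462737173 units [-0.017  0.018  0.003] spin -0.0025355784214653454 j [ 0.83  0.43 -0.84  1.75  0.35  1.12  1.58] F [ 0.2 -1.6  2.6] [-0.29  0.24  0.11] tilt 0.03846189452526559
```

Bar gripped, forces low. Turning clockwise, first half.

step_arm(commands=[{"tx": 0,"ty": 0,"tz": 0,"spin": 0.45},{"tx": 0,"ty": 0,"tz": 0,"spin": 0.45},{"tx": 0,"ty": 0,"tz": 0,"spin": 0.45},{"tx": 0,"ty": 0,"tz": 0,"spin": 0.45},{"tx": 0,"ty": 0,"tz": 0,"spin": 0.45},{"tx": 0,"ty": 0,"tz": 0,"spin": 0.45},{"tx": 0,"ty": 0,"tz": 0,"spin": 0.45},{"tx": 0,"ty": 0,"tz": 0,"spin": 0.45},{"tx": 0,"ty": 0,"tz": 0,"spin": 0.45},{"tx": 0,"ty": 0,"tz": 0,"spin": 0}])

```text
time_s: 23.55
eef_pos: [578.3, -105.9, 108.1]
tool_rot: [0.68, 3.067, -0.001]
contact_force: [-0.9, -1.2, 3.0]
gripper_width: 13.3
finger_force: 59.7
```

```bash
python3 d.py
```

```text
23.55 [ 578.30957898 -105.91956272  108.09990328] yaw 154.99036829740737 units [-0.007  0.02   0.002] spin -4.048703962824078 j [ 0.75  0.39 -0.74  1.75  0.29  1.11  1.05] F [-0.9 -1.2  3. ] [-0.31  0.13  0.25] tilt 0.045634816241071456
```

step_arm(commands=[{"tx": 0,"ty": 0,"tz": 0,"spin": 0.5},{"tx": 0,"ty": 0,"tz": 0,"spin": 0.5},{"tx": 0,"ty": 0,"tz": 0,"spin": 0.5},{"tx": 0,"ty": 0,"tz": 0,"spin": 0.5},{"tx": 0,"ty": 0,"tz": 0,"spin": 0.5},{"tx": 0,"ty": 0,"tz": 0,"spin": 0.5},{"tx": 0,"ty": 0,"tz": 0,"spin": 0.5},{"tx": 0,"ty": 0,"tz": 0,"spin": 0.5},{"tx": 0,"ty": 0,"tz": 0,"spin": 0.5},{"tx": 0,"ty": 0,"tz": 0,"spin": 0.5}])

```text
time_s: 24.55
eef_pos: [578.4, -105.8, 108.1]
tool_rot: [1.689, 2.648, -0.0]
contact_force: [-0.8, -1.3, 1.6]
gripper_width: 13.1
finger_force: 59.8
```

```bash
cat > dial.py <<'E'
from h import *
for cam in('top','wrist','scene'):
    st=robot.state();a,d=robot.camera(cam);cv2.imwrite('pics/%s_e%d.png'%(cam,int(st['time_s']*100)),a)
    ys,xs=np.nonzero(d>0);P=cloud(cam,np.c_[xs,ys],d,st)
    rel=P[:,:2]-[578.6,-105.6];g=a[ys,xs].max(1).astype(int)
    k=(P[:,2]>113)&(P[:,2]<122)&(np.hypot(*rel.T)<50)
    if k.sum()<15: print(cam,k.sum());continue
    q=cv2.minAreaRect(P[k,:2].astype(np.float32));w=k&(g>150);print(cam,k.sum(),q)
    if w.sum(): m=rel[w].mean(0);print('  white',w.sum(),m,'dial rad',np.radians(7.38)-np.arctan2(m[1],m[0]))
E
python3 d.py; python3 dial.py
```

```text
24.55 [ 578.4485991  -105.848797    108.09220303] yaw 114.94021811494109 units [0.008 0.016 0.002] spin -9.054972735632363 j [ 0.65  0.36 -0.62  1.75  0.23  1.1   0.4 ] F [-0.8 -1.3  1.6] [-0.29  0.08  0.37] tilt 0.04495556214686208
top 103 ((567.0900268554688, -90.60345458984375), (36.26517868041992, 18.673206329345703), 88.78205871582031)
wrist 6044 ((576.7791748046875, -107.2729263305664), (38.894752502441406, 73.27698516845703), 8.303873062133789)
  white 470 [ 2.35689797 -4.67002921] dial rad 1.232212314895903
scene 273 ((591.7992553710938, -122.19470977783203), (39.62095260620117, 47.5771484375), 45.516510009765625)
  white 29 [ 15.08485764 -31.64850554] dial rad 1.2548182624400932
```

```bash
ls pics; python3 - <<'E'
import cv2,glob
a=cv2.imread(sorted(glob.glob('pics/scene_e*'))[-1])[240:400,200:420]
w=cv2.imread(sorted(glob.glob('pics/wrist_e*'))[-1])
cv2.imwrite('pics/e.png',cv2.resize(a,(770,560),interpolation=cv2.INTER_CUBIC))
E
```

```text
c1725.png
c2039.png
hand680.png
hand890.png
s1.png
s1z.png
scene.png
scene_e2465.png
sk915.png
top.png
top_e2455.png
w1.png
w2.png
wrist_e2460.png
```

View pics/e.png

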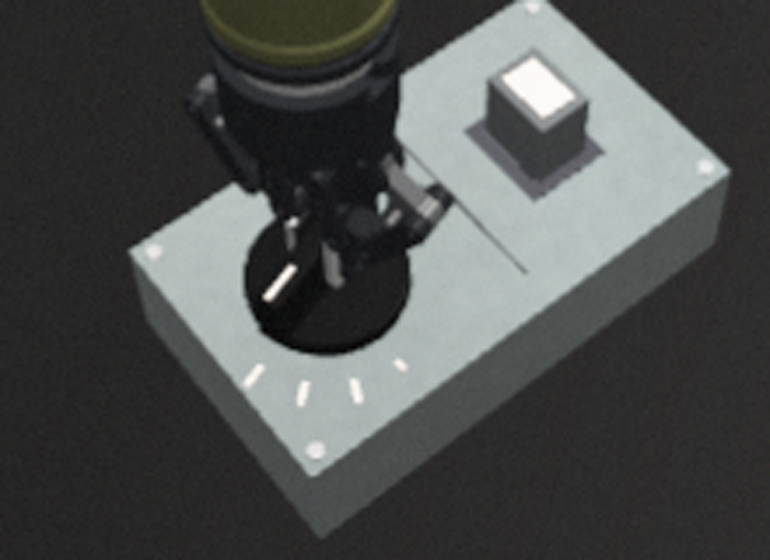

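The relay sits flush in the socket, crop (535,100), and the pointer is near the third mark, (255,375). I'll measure the pointer line's direction.

```bash
python3 - <<'E'
from h import *
def ang(cam,f,x0,x1,y0,y1,st=None,pl=118,n=0):
    g=cv2.imread(f,0);b=g[y0:y1,x0:x1];m=cv2.connectedComponentsWithStats((b>140).astype(np.uint8))
    for i in range(1,m[0]):
        ys,xs=np.nonzero(m[1]==i)
        if len(xs)<8: continue
        w=b[ys,xs].astype(float);P=at_z(cam,np.c_[xs+x0,ys+y0],pl,st)[:,:2];c=P.mean(0)
        e=np.linalg.eigh(np.cov((P-c).T))[1][:,1];th=np.arctan2(e[1],e[0]);r=c-[578.6,-105.6]
        print(cam,len(xs),(xs.mean()+x0,ys.mean()+y0),c.round(1),'r',np.hypot(*r).round(1),'by line',((np.radians(7.38)-th)%np.pi).round(3),'by bearing',(np.radians(7.38)-np.arctan2(r[1],r[0])).round(3))
st=robot.state()
ang('scene','pics/scene_e2465.png',268,292,312,330)
ang('wrist','pics/wrist_e2460.png',200,480,150,470,st)
ang('scene','pics/scene_e2465.png',265,325,338,360,None,70)
E
```

```text
scene 30 (np.float64(268.46666666666664), np.float64(321.3)) [ 585.6 -152.1] r 47.0 by line 0.586 by bearing 1.55
scene 31 (np.float64(279.38709677419354), np.float64(320.4193548387097)) [ 593.2 -136.8] r 34.4 by line 1.263 by bearing 1.262
wrist 34145 (np.float64(341.6873627178211), np.float64(223.23467564797187)) [567.5 -59.5] r 47.4 by line 2.836 by bearing -1.677
wrist 520 (np.float64(289.4673076923077), np.float64(308.8307692307692)) [564.  -98.7] r 16.1 by line 1.36 by bearing -2.57
wrist 523 (np.float64(341.65774378585087), np.float64(308.76099426386236)) [582.6 -90. ] r 16.2 by line 1.149 by bearing -1.189
wrist 35 (np.float64(296.2), np.float64(376.02857142857147)) [ 579.7 -127.4] r 21.8 by line 0.857 by bearing 1.65
wrist 97 (np.float64(334.97938144329896), np.float64(381.4639175257732)) [ 596. -123.] r 24.6 by line 1.21 by bearing 0.915
wrist 195 (np.float64(315.87692307692305), np.float64(394.7076923076923)) [ 591.6 -133.1] r 30.4 by line 1.247 by bearing 1.257
scene 1105 (np.float64(294.8389140271493), np.float64(348.31945701357466)) [ 625.2 -129.7] r 52.4 by line 2.243 by bearing 0.606
```

View pics/wrist_e2460.png

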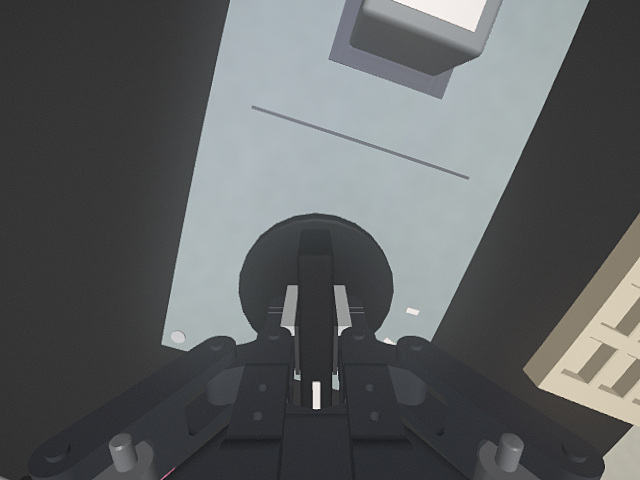

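The bar lies straight in the fingers, pointer line at (316,395), and the dial reads about 1.25–1.265 rad. I'll nudge it slightly past for margin against the spring (stop is at 1.34).

step_arm(commands=[{"tx": 0,"ty": 0,"tz": 0,"spin": 0.06},{"tx": 0,"ty": 0,"tz": 0,"spin": 0.06},{"tx": 0,"ty": 0,"tz": 0,"spin": 0},{"tx": 0,"ty": 0,"tz": 0,"spin": 0},{"tx": 0,"ty": 0,"tz": 0,"spin": 0},{"tx": 0,"ty": 0,"tz": 0,"spin": 0},{"tx": 0,"ty": 0,"tz": 0,"spin": 0},{"tx": 0,"ty": 0,"tz": 0,"spin": 0},{"tx": 0,"ty": 0,"tz": 0,"spin": 0},{"tx": 0,"ty": 0,"tz": 0,"spin": 0}])

```text
time_s: 25.7
eef_pos: [578.5, -105.8, 108.1]
tool_rot: [1.71, 2.634, 0.0]
contact_force: [-0.3, -1.9, 4.9]
gripper_width: 12.9
finger_force: 60.0
```

```bash
python3 d.py; python3 - <<'E'
from h import *
st=robot.state();M=tool_axes(st);yaw=np.degrees(np.arctan2(M[1,0],M[0,0]));t=np.radians(187.38-yaw);print('tool turn',t)
if 1.25<t<1.31: print(robot.sign_off())
E
```

```text
25.7 [ 578.48867325 -105.82066426  108.11387159] yaw 114.01568842708649 units [0.008 0.015 0.003] spin -9.170538946614188 j [ 0.65  0.36 -0.61  1.75  0.23  1.1   0.38] F [-0.3 -1.9  4.9] [-0.34 -0.26  0.35] tilt 0.04102318202232399
tool turn 1.2804487904063206
the job is handed in; nothing more can be done
None
```

I handed the job in at about 26 s: the grey relay is fully home in the socket and released, and the gripper is holding the dial at the third click (about 1.28 rad by the gripper's turn), with the round module and jar untouched.

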